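# Show all four sides of a canister to the inspection camera

## Robot

A 6-joint arm with a two-finger parallel gripper is mounted at the origin on the work surface. World frame = base frame: x ahead of the robot, y to its left, z up, the work surface at z = 0. Lengths are in m, angles in degrees, forces in N, time in s.
With the tool pointing down it reaches from about 0.3 to 0.775 m from the base axis. Payload 14.6 kg.
Tool frame: the origin (TCP) lies between the finger pads; the fingertips stand 25 mm ahead of it and the grasp point (between the pads) lies 6 mm ahead of it; z points along the fingers, y is the line along which they close (so a half turn about z gives the same grasp; the last joint's range is limited). The gripper opens to 85 mm and grips with 20 to 120 N. Pads are 22 mm wide; open, the fingers measure 114 mm over their backs; the gripper's body (76 mm by 85 mm) begins 54 mm behind the grasp point. The pads swing forward as they close: fully open they stand 13 mm farther back than shut.
Start: joints at [-3.816, 17.183, 87.147, -0, 75.671, -3.816], TCP at [0.55, -0, 0.256] pointing down, gripper open.
Joint ranges: [-173.82, 173.82], [-45.26, 126.66], [13.44, 144.39], [-59.66, 239.66], [0, 175.72], [-146.38, 146.38]. Speed limits (degrees/s): [127.2, 127.2, 147.25, 180, 180, 180].

## Interface

Orientations are given as a 3x3 rotation matrix whose columns are the frame's x, y, z axes.
In Python, from rig import robot gives the robot as it stands. The module is installed in compiled form; this text tells all that it offers.
- The arm moves only by the tool send_rows, never from a script. Its argument "steps" is one flat list of numbers, 5 for each row, row after row: the shift along the tool's x, y, z in cm, then the turn about the tool's z in degrees, then the closure, from -1 (fully open) to 1 (shut). In form: [dx, dy, dz, yaw, fingers, dx, dy, dz, yaw, fingers, ...]. A call has 1 to 20 rows; each row is the pose to reach, as a shift and turn from the pose commanded when the call began, along the tool's axes at that moment; what a row does not reach only later rows make up. A row lasts 1/10 s, in which the tool goes at most 50 mm and 8.59 degrees, less where a joint would pass 70% of its speed; a pose out of reach is approached as far as the arm can. A call with a gripper value outside its range is refused whole. The fingers move at their own pace and stop on an object; "newtons" is the grip in N (left out, the last holds). Time passes only in rows, so rows that repeat a pose let the fingers close. It gives the time, the measured TCP pose, the force, the opening and the grip force at its end, in the units of the state.
- robot.get_obs(): the state, without advancing time (a new reading comes with each control period).
- robot.read_camera(name): name is "scene" or "side" or "wrist"; returns (picture, depth): 384x512x3 uint8, red, green, blue; 384x512 float32, m along the optical axis (not along the pixel's ray), 0 where there is no reading.
- robot.calibration(name): a dict with "fx", "fy", "cx", "cy" (pixels), "extrinsics" (4x4, takes a point from world to camera coordinates). Camera axes: x right, y down, z forward; pixel columns grow to the right and rows downward; lengths in m; the calibration is good to about 2 mm. A picture is of the moment at which its call begins: read the wrist's pose just before it. calibration takes no time and is no camera call; for the wrist camera it gives the pose at the moment of the call.
- robot.finish_job(): hands the job in; it is judged then, once.
The state is a dict: "t": time; "joint_positions": joint angles; "dq": joint speeds; "effort": joint torques, N m; "tool_pos": TCP position; "orientation": TCP orientation; "ft_force": force on the tool from outside, world axes, zero at the start; "ft_torque": the same for the moment, N m; "finger_gap": finger opening in m; "finger_force": force on a finger pad.
Only numpy, scipy, OpenCV 4.12 (cv2) and the standard library are available. Lean on these libraries where they do the work, as an engineer would, in place of code of your own. Each camera call takes 0.05 s, during which the arm holds its last target. There are 200 camera calls.

## Task

Hold the square canister upright over the ring mark on the camera's base, its label level with the lens, and show it to the lens one side at a time, square on, still for about a second and with no finger on the side shown: first the front (where the spout points), then the back. Then set it down upright, let go, take it the other way, and show its left side (left as you look at its front, the one with the white strip) and then its right side. Finally stand it upright in the free part of the grey tray and let go; do not drop or tip it, and leave the jars and the carton where they are.

Things in the scene. Friction and masses are not known exactly. Their poses are not given: they have to be found in the camera images.
- canister: Square black plastic canister, upright, loose, 0.3 kg. Body 50 mm (x) by 60 mm (y) by 100 mm high (z up), then an aluminium cap 40 mm wide, 8 mm high, and on it a bar-shaped spout 34 x 16 x 12 mm reaching the front edge. Same green label on all sides, centre 50 mm up. Origin: centre of the underside. Front faces -x, back +x, left side (with white strip) +y, right side -y.
- side_front: Front panel of the canister (the side the spout points to), 52 x 100 mm, 4 mm thick; origin at its centre, 23 mm from the canister's axis and 50 mm up. Axes as the canister's.
- side_back: Back panel of the canister, facing away from the spout; origin at its centre, 23 mm from the axis and 50 mm up.
- side_left: Left panel of the canister (+y side, with the white strip), 50 x 100 mm; origin at its centre, 28 mm from the axis and 50 mm up.
- side_right: Right panel of the canister (-y side), plain label; origin at its centre, 28 mm from the axis and 50 mm up.
- camera: Fixed inspection camera: aluminium base plate 280 x 140 mm, 5 mm thick, with a ring mark (64 mm, cross inside) near one end and a post at the other with a grey camera head 56 mm wide, top at 168 mm. Origin: underside of the plate, under the ring mark. +x points from mark to camera; the plate runs from x -60 to +220 mm. The lens looks along -x.
- mark (a point): Centre of the ring mark, on top of the base plate, 5 mm above the table.
- lens (a point): Centre of the lens front, 130 mm horizontally from the mark and 140 mm above the table, level.
- tray: Shallow fixed grey tray, 200 mm (x) by 150 mm (y), rim 14 mm high, walls and floor 4 mm thick. Origin: centre of the underside. Two jars stand in its +x end, 65 mm from the centre; the -x end, around x -40 mm, is free.
- jar_a: Round black jar with aluminium lid, 48 mm across, 75 mm high, standing in the tray; origin at centre of underside. Leave alone.
- jar_b: Second such jar in the tray. Leave alone.
- jar_c: Third such jar, standing on the table. Leave alone.
- carton: Folding carton 50 x 50 x 85 mm standing on the table; origin at centre of underside. Leave alone.

How it is judged (in metres and radians):
On the way, in this order (a step that is already met when the one before it is completed fails the run):
1. the front is shown to the lens: canister held upright over the mark, label level with the lens, no finger on the front, still for half a second (horizontal distance between canister and mark below 0.02 m and height (world z) of canister between 0.07 and 0.11 m and angle between the x axis of canister and the x axis of camera, either way round below 0.17 rad and distance between side_front and lens below 0.13 m and angle between canister's own z axis and vertical below 0.15 rad and contact force between the fingers and side_front below 0.2 N and contact force between the fingers and canister above 0.5 N and linear speed of canister below 0.03 m/s), for 0.5 s.
2. the back is shown to the lens in the same way (horizontal distance between canister and mark below 0.02 m and height (world z) of canister between 0.07 and 0.11 m and angle between the x axis of canister and the x axis of camera, either way round below 0.17 rad and distance between side_back and lens below 0.13 m and angle between canister's own z axis and vertical below 0.15 rad and contact force between the fingers and side_back below 0.2 N and contact force between the fingers and canister above 0.5 N and linear speed of canister below 0.03 m/s), for 0.5 s.
3. the canister is set down upright, on the table or the camera's base, and let go (height (world z) of canister below 0.015 m and angle between canister's own z axis and vertical below 0.1 rad and contact force between the fingers and canister below 0.05 N and linear speed of canister below 0.02 m/s), for 0.2 s.
4. the left side is shown to the lens in the same way, no finger on it (horizontal distance between canister and mark below 0.02 m and height (world z) of canister between 0.07 and 0.11 m and angle between the y axis of canister and the x axis of camera, either way round below 0.17 rad and distance between side_left and lens below 0.13 m and angle between canister's own z axis and vertical below 0.15 rad and contact force between the fingers and side_left below 0.2 N and contact force between the fingers and canister above 0.5 N and linear speed of canister below 0.03 m/s), for 0.5 s.
5. the right side is shown to the lens in the same way (horizontal distance between canister and mark below 0.02 m and height (world z) of canister between 0.07 and 0.11 m and angle between the y axis of canister and the x axis of camera, either way round below 0.17 rad and distance between side_right and lens below 0.13 m and angle between canister's own z axis and vertical below 0.15 rad and contact force between the fingers and side_right below 0.2 N and contact force between the fingers and canister above 0.5 N and linear speed of canister below 0.03 m/s), for 0.5 s.
At the end, for the whole second after the job is handed in: The canister stands upright (within 0.06 rad), at rest and released on the floor of the tray, inside its rim: its centre within 70 mm along and 50 mm across of the tray's centre, its underside less than 9 mm above the tray's underside (x of canister in the frame of tray between -0.07 and 0.07 m and y of canister in the frame of tray between -0.05 and 0.05 m and z of canister in the frame of tray below 0.009 m and angle between canister's own z axis and vertical below 0.06 rad and linear speed of canister below 0.02 m/s); the robot touches nothing.
It fails at once if a jar or the carton is moved more than 20 mm or tipped (distance of any of jar_a, jar_b, jar_c, carton from where it was at the start of the episode above 0.02 m or angle between any of jar_a, jar_b, jar_c, carton's own z axis and vertical above 0.3 rad).
It fails at once if the canister is tipped more than 0.5 rad (angle between canister's own z axis and vertical above 0.5 rad).
It fails at once if the canister is dropped: out of the fingers, off its support and falling faster than 0.4 m/s (linear speed of canister above 0.4 m/s and contact force between the fingers and canister below 0.05 N and height (world z) of canister above 0.008 m).
It also fails if it takes over 72 s, if anything falls off the work surface, if the arm or the gripper's body presses on something with over 40 N, if the wrist force passes 120 N, or if a joint passes its speed limit or range.

## Working session

There is one attempt and no reset: what is moved stays moved. The work goes in short steps, Python scripts to look and compute and a tool call to move; the robot and the scene stay as the last step left them, time stands still between calls to the robot, and variables do not carry over. Pictures are saved under pics/ and viewed, at most 10 in all, crops included, and the job is handed in when it is done.

Besides the shell and the picture viewer there is one more tool, called as name(argument=value, ...) on one line, values as JSON. send_rows: Moves the arm, as the interface text tells. Its arguments: {"type":"object","properties":{"steps":{"type":"array"},"newtons":{"type":"number"}},"required":["steps"]}

```bash
mkdir -p pics; cat > h.py <<'E'
import numpy as np, cv2
from rig import robot
def pts(name):
    c=robot.calibration(name); p,d=robot.read_camera(name)
    v,u=np.mgrid[0:384,0:512]
    P=np.stack([(u-c["cx"])/c["fx"]*d,(v-c["cy"])/c["fy"]*d,d],-1)
    E=np.array(c["extrinsics"]); W=(P-E[:3,3])@E[:3,:3]
    W[d==0]=np.nan
    return p,W
E
python3 - <<'E'
from h import *
for n in("scene","side"):
    p,W=pts(n); np.savez(f"pics/{n}.npz",p=p,W=W); cv2.imwrite(f"pics/{n}.png",p[:,:,::-1])
    c=robot.calibration(n); E=np.array(c["extrinsics"]); print(n,-E[:3,:3].T@E[:3,3],E[2,:3],c["fx"],np.isnan(W).mean())
a=[cv2.imread(f"pics/{n}.png") for n in("scene","side")]
cv2.imwrite("pics/both.png",cv2.resize(np.hstack(a),(800,300)))
o=robot.get_obs();print(o["orientation"],o["tool_pos"],o["finger_gap"],o["t"])
E
```

```text
scene [ 1.02066729 -0.51146902  0.83903892] [-0.48056815  0.50326219 -0.71817924] 429.358110127538 0.00408935546875
side [ 0.08744512 -0.82329946  1.12309864] [ 0.34317332  0.59731835 -0.72487437] 468.0424286112253 0.0040435791015625
[[ 3.22061669e-06  9.99999435e-01 -1.06332588e-03]
 [ 9.99999996e-01 -3.12488812e-06  9.00291403e-05]
 [ 9.00257667e-05 -1.06332616e-03 -9.99999431e-01]] [5.49813753e-01 4.78822413e-06 2.55769483e-01] 0.08561534136826289 0.1
```

View pics/scene.png

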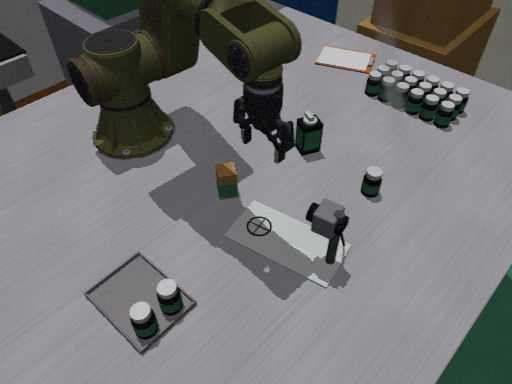

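View pics/side.png

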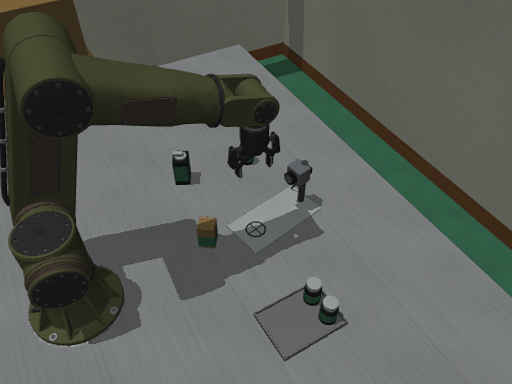

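The scene view shows the canister at (309,133), the ring mark at (259,226), the camera head at (327,217), the tray at (140,300), the carton at (227,182) and jar_c at (372,181). The side view shows the canister at (181,167), the mark at (256,229) and the tray at (300,320).

```bash
python3 - <<'E'
from h import *
L={n:np.load(f"pics/{n}.npz") for n in("scene","side")}
def box(n,u0,u1,v0,v1,z0,z1,name,col=None):
    W=L[n]["W"][v0:v1,u0:u1].reshape(-1,3); m=(W[:,2]>z0)&(W[:,2]<z1)
    if col is not None: m&=col(L[n]["p"][v0:v1,u0:u1].reshape(-1,3).astype(int))
    q=W[m]; r=cv2.minAreaRect((q[:,:2]*1000).astype(np.float32))
    print(n,name,len(q),q.mean(0).round(4),"z",np.percentile(q[:,2],[1,99]).round(3),"rect",np.round(r[0],1),np.round(r[1],1),round(r[2],1)); return q
for n,b in(("scene",(292,326,105,160)),("side",(168,196,145,190))):
    box(n,*b,.015,.14,"can all"); box(n,*b,.112,.13,"spout"); box(n,*b,.104,.13,"cap+spout");box(n,*b,.095,.102,"body top")
box("scene",210,242,155,205,.015,.1,"carton");box("side",190,222,210,252,.015,.1,"carton")
box("scene",355,388,160,202,.015,.1,"jar c")
box("scene",80,200,245,352,.008,.018,"tray rim");box("side",250,350,280,360,.008,.018,"tray rim")
box("scene",80,200,245,352,.02,.09,"jars");box("side",250,350,270,360,.02,.09,"jars")
dark=lambda c:c.sum(1)<170
box("scene",245,274,215,238,-.01,.02,"ring",dark);box("side",243,269,219,240,-.01,.02,"ring",dark)
bright=lambda c:c.sum(1)>380
box("scene",220,352,200,280,.0025,.012,"plate");box("side",222,325,180,256,.0025,.012,"plate")
box("scene",300,352,195,240,.115,.18,"head");box("side",282,315,155,195,.115,.18,"head")
c=[cv2.resize(L["scene"]["p"][100:165,280:340],(480,520),interpolation=2),cv2.resize(L["side"]["p"][140:195,160:203],(320,520) ,interpolation=2)]
cv2.imwrite("pics/can.png",np.hstack(c)[:,:,::-1])
E
```

```text
scene can all 873 [0.4552 0.3005 0.0737] z [0.017 0.122] rect [447.2 312.2] [63.5 57.1] 63.4
scene spout 64 [0.4422 0.3129 0.1189] z [0.112 0.123] rect [440.3 314.9] [18.6 33.8] 69.5
scene cap+spout 144 [0.4474 0.3097 0.1129] z [0.104 0.122] rect [451.3 311. ] [43.8 47.1] 29.9
scene body top 121 [0.4514 0.3044 0.0998] z [0.096 0.102] rect [446.8 313. ] [62.5 55.3] 62.5
side can all 519 [0.439  0.2946 0.0774] z [0.016 0.124] rect [444.6 309.6] [67.4 51. ] 64.1
side spout 58 [0.4387 0.3123 0.1189] z [0.112 0.125] rect [440.3 310. ] [22.8 38.3] 70.1
side cap+spout 117 [0.4419 0.3081 0.1134] z [0.104 0.124] rect [446. 305.] [57.3 43.5] 0.0
side body top 69 [0.4398 0.2949 0.0994] z [0.096 0.102] rect [442.4 306.5] [59.1 49.2] 66.4
scene carton 646 [0.415  0.0125 0.0648] z [0.016 0.088] rect [405.2  20.7] [50.4 55.9] 54.4
side carton 536 [0.3983 0.0106 0.066 ] z [0.017 0.091] rect [403.2  21.2] [57.6 51.4] 53.7
scene jar c 462 [0.6872 0.2766 0.054 ] z [0.016 0.079] rect [683.3 284.2] [44.7 46.4] 53.8
scene tray rim 929 [ 0.515  -0.3425  0.0129] z [0.008 0.018] rect [ 502.8 -336.3] [203.9 1
[... 156 characters left out ...]
.021 0.083] rect [ 550.9 -362.9] [170.6  85.5] 56.8
side jars 830 [ 0.559  -0.3409  0.0622] z [0.021 0.084] rect [ 563.9 -334.8] [ 46.8 115.9] 4.2
scene ring 102 [ 0.5516 -0.0161  0.0067] z [0.003 0.01 ] rect [550.3 -10.7] [58.1 60.2] 44.9
side ring 71 [ 0.5495 -0.0167  0.0073] z [0.001 0.013] rect [549.3 -12. ] [64.1 56.4] 28.4
scene plate 5519 [ 0.626  -0.0023  0.0057] z [0.003 0.01 ] rect [624.5  15.3] [344.1 248.1] 43.3
side plate 4494 [0.6203 0.0068 0.0058] z [0.003 0.011] rect [635.   12.8] [323.4 350. ] 61.1
scene head 1183 [0.7251 0.0128 0.1558] z [0.118 0.172] rect [718.9  22. ] [82.9 57.9] 10.9
side head 556 [0.7095 0.0127 0.1553] z [0.119 0.174] rect [716.   22.5] [84.9 59.8] 14.0
```

View pics/can.png

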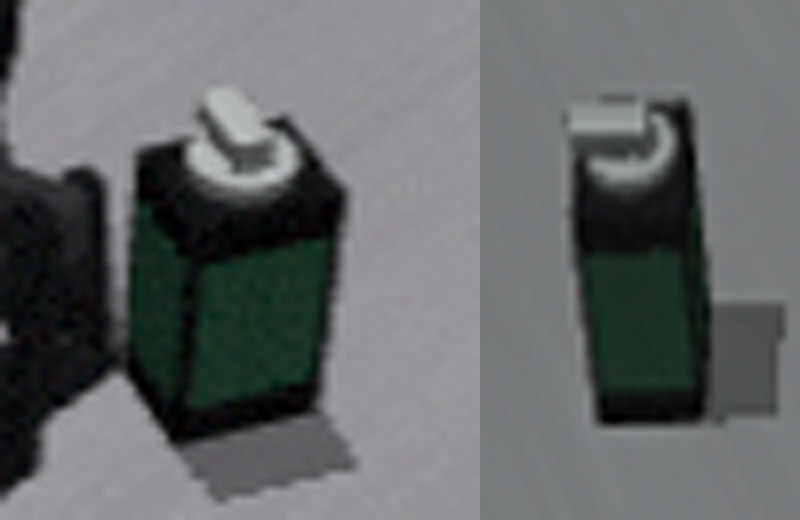

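send_rows(steps=[6,-2,0,-8,-1,11,-4,0,-16,-1,16,-6,0,-24,-1,21,-7.5,0,-32,-1,26,-9,0,-40,-1,29,-10,0,-48,-1,31,-10.4,0,-56,-1,31,-10.4,0,-64,-1,31,-10.4,0,-65,-1,31,-10.4,0,-65,-1,31,-10.4,0,-65,-1])

```text
t: 1.2
tool_pos: [0.4462, 0.3094, 0.2562]
orientation: [[-0.905, 0.426, -0.0], [0.426, 0.905, -0.0], [0.0, -0.0, -1.0]]
ft_force: [0.7, -0.5, -0.7]
finger_gap: 0.0854
finger_force: 0.0
```

```bash
python3 - <<'E'
from h import *
o=robot.get_obs();print(o["orientation"].round(3) if hasattr(o["orientation"],"round") else o["orientation"],o["tool_pos"],o["joint_positions"],o["t"])
p,W=pts("wrist"); np.savez("pics/w1.npz",p=p,W=W); cv2.imwrite("pics/w1.png",p[:,:,::-1])
for a,b in((.095,.103),(.104,.13),(.112,.13)):
    q=W[(W[...,2]>a)&(W[...,2]<b)&(np.hypot(W[...,0]-.446,W[...,1]-.31)<.06)]
    if len(q)>20:
        r=cv2.minAreaRect((q[:,:2]*1000).astype(np.float32)); print(a,len(q),r)
# sharper scene-only ring fit / plate
p,W=pts("scene")
m=(W[...,2]>.0025)&(W[...,2]<.0085)&(p.astype(int).sum(-1)<170)
m[:210]=0;m[:,:244]=0;m[242:]=0;m[:,275:]=0
q=(W[m][:,:2]*1000).astype(np.float32);print("ring",len(q),cv2.minEnclosingCircle(q),cv2.fitEllipse(cv2.convexHull(q)))
for v in range(195,235,1):
    pass
m=(W[...,2]>.145)&(W[...,2]<.18);m[:,:300]=0;m[:195]=0;m[245:]=0;m[:,352:]=0
q=W[m];t=q[q[:,2]>.163];print("headtop",cv2.minAreaRect((t[:,:2]*1000).astype(np.float32)))
E
```

```text
[[-0.905  0.426 -0.   ]
 [ 0.426  0.905 -0.   ]
 [ 0.    -0.    -1.   ]] [0.44622264 0.30940665 0.25622036] [ 3.08728348e+01  1.62981312e+01  8.82954436e+01 -1.58279756e-03
  7.54166071e+01 -3.38869740e+01] 1.2
0.095 1423 ((444.6531677246094, 311.21063232421875), (60.07523727416992, 50.47889709472656), 63.86622619628906)
0.104 1189 ((442.1814880371094, 310.9429626464844), (43.40114974975586, 39.08248519897461), 7.7578654289245605)
0.112 556 ((437.0999755859375, 315.1325378417969), (15.74937629699707, 33.434165954589844), 63.64858627319336)
ring 62 ((548.9401245117188, -10.880717277526855), 31.79249382019043) ((549.4209594726562, -10.235977172851562), (59.3940315246582, 61.99297332763672), 36.27973175048828)
headtop ((717.6888427734375, 22.740304946899414), (72.49996185302734, 58.62199020385742), 12.219199180603027)
```

View pics/w1.png

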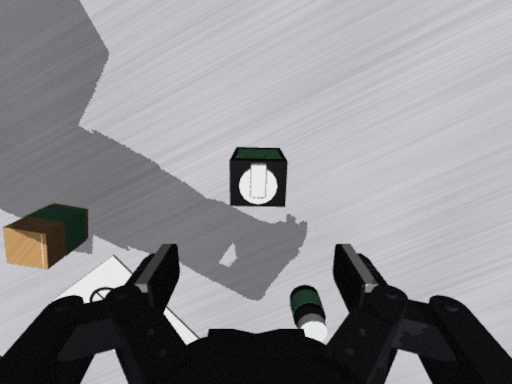

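The wrist view shows the canister at (258,178), centred between the fingers, with its spout pointing up in the image. The measured 60 x 50 rectangle matches the given size, so I go down and grasp.

send_rows(newtons=50, steps=[0.2,0.1,3,1,-1,0.2,0.1,6,1,-1,0.2,0.1,9,1,-1,0.2,0.1,12,1,-1,0.2,0.1,14,1,-1,0.2,0.1,15.5,1,-1,0.2,0.1,16.6,1,-1,0.2,0.1,16.6,1,-1,0.2,0.1,16.6,1,0.5,0.2,0.1,16.6,1,0.5,0.2,0.1,16.6,1,0.5,0.2,0.1,16.6,1,0.5,0.2,0.1,16.6,1,0.5,0.2,0.1,16.6,1,0.5,0.2,0.1,16.6,1,0.5,0.2,0.1,16.6,1,0.5])

```text
t: 2.9
tool_pos: [0.4452, 0.3121, 0.0915]
orientation: [[-0.899, 0.438, 0.002], [0.438, 0.899, 0.001], [-0.001, 0.002, -1.0]]
ft_force: [1.3, 0.1, 6.8]
finger_gap: 0.0595
finger_force: 55.3
```

send_rows(steps=[0,0,-2,0,0.5,0,0,-5,0,0.5,0,0,-8,0,0.5,-0.5,-0.5,-9,3,0.5,-1.5,-1.6,-9,8,0.5,-3,-3.2,-9,15,0.5,-4.7,-4.9,-9,23,0.5,-6.5,-6.8,-9,31,0.5,-8.5,-8.8,-9,39,0.5,-10.5,-10.9,-9,47,0.5,-12.5,-13,-9,55,0.5,-14.5,-15.1,-9,63,0.5,-16.5,-17.2,-9,71,0.5,-18.2,-19,-9,79,0.5,-19.8,-20.6,-9,87,0.5,-21,-21.9,-9,95,0.5,-22,-22.9,-9,103,0.5,-22.8,-23.7,-9,111,0.5,-23.3,-24.3,-9,119,0.5,-23.5,-24.5,-9,126,0.5])

```text
t: 4.9
tool_pos: [0.5483, -0.0122, 0.1802]
orientation: [[0.886, 0.464, -0.001], [0.464, -0.886, -0.0], [-0.0, -0.0, -1.0]]
ft_force: [-0.5, 0.2, -3.2]
finger_gap: 0.0591
finger_force: 55.2
```

send_rows(steps=[0,0,0,6,0.5,0,0,0,11,0.5,0,0,0,14,0.5,0,0,0,16,0.5,0,0,0,16,0.5,0,0,0,16,0.5,0,0,0,16,0.5])

```text
t: 5.6
tool_pos: [0.5483, -0.0114, 0.1802]
orientation: [[0.978, 0.209, -0.0], [0.209, -0.978, 0.0], [-0.0, -0.0, -1.0]]
ft_force: [0.9, -0.2, -2.5]
finger_gap: 0.0589
finger_force: 55.2
```

```bash
cat > look.py <<'E'
from h import *
o=robot.get_obs();T=np.array(o["tool_pos"]);R=np.array(o["orientation"]);print("t",o["t"],"tcp",T.round(4),"psi",np.degrees(np.arctan2(R[1,1],R[0,1])).round(1),"q",np.round(o["joint_positions"],1),"gap",o["finger_gap"])
def can(n,c,z0,r=.06):
    p,W=pts(n)
    for a,b in((.095,.103),(.112,.126)):
        q=W[(W[...,2]>z0+a)&(W[...,2]<z0+b)&(np.hypot(W[...,0]-c[0],W[...,1]-c[1])<r)]
        q=q[np.abs((q[:,:2]-T[:2])@R[:2,1])<.029]
        if len(q)>10: print(n,a,len(q),np.round(np.median(q,0),4),cv2.minAreaRect((q[:,:2]*1000).astype(np.float32)))
    return p,W
E
python3 - <<'E'
from look import *
a=[]
for n in("scene","side"):
    p,W=can(n,T,T[2]-.0915)
    m=(W[...,2]>.16)&(W[...,2]<.18)&(np.hypot(W[...,0]-.717,W[...,1]-.022)<.06)
    print("headtop",cv2.minAreaRect((W[m][:,:2]*1000).astype(np.float32)))
    a.append(cv2.resize(p[120:300,180:400],(400,330)))
cv2.imwrite("pics/s1.png",np.hstack(a)[:,:,::-1])
E
```

```text
t 5.6 tcp [ 0.5483 -0.0114  0.1802] psi -78.0 q [-5.  21.2 92.4  0.  66.4 72.9] gap 0.0589405527798303
scene 0.095 119 [ 0.5692 -0.0158  0.1895] ((549.6474609375, -11.165836334228516), (50.63153076171875, 57.9327278137207), 11.982793807983398)
scene 0.112 75 [ 0.5658 -0.0111  0.2092] ((564.3348388671875, -14.01431655883789), (29.70041847229004, 33.954742431640625), 47.642337799072266)
headtop ((716.3930053710938, 21.449222564697266), (75.28763580322266, 57.0871467590332), 14.35302734375)
side 0.095 81 [ 0.53   -0.0201  0.1894] ((545.7354736328125, -12.069526672363281), (48.877864837646484, 57.172943115234375), 12.698990821838379)
side 0.112 36 [ 0.5421 -0.0126  0.209 ] ((546.6825561523438, -21.353975296020508), (38.7566032409668, 42.200660705566406), 59.39115905761719)
headtop ((714.5570068359375, 22.42511558532715), (79.0668716430664, 60.09126663208008), 13.084424018859863)
```

View pics/s1.png

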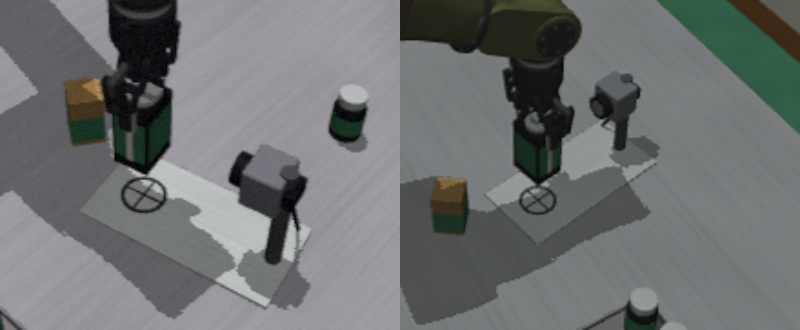

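The canister hangs upright over the ring (left crop (140,130), ring at (143,194)). Its front and spout point to the lens, and the white strip shows on the left side. I hold it for about a second, then turn it half a turn.

send_rows(steps=[0,0,0,0,0.5,0,0,0,0,0.5,0,0,0,0,0.5,0,0,0,0,0.5,0,0,0,0,0.5,0,0,0,0,0.5,0,0,0,0,0.5,0,0,0,0,0.5,0,0,0,-3,0.5,0,0,0,-8,0.5,0,0,0,-15,0.5,0,0,0,-23,0.5,0,0,0,-31,0.5,0,0,0,-39,0.5,0,0,0,-47,0.5,0,0,0,-55,0.5,0,0,0,-63,0.5,0,0,0,-71,0.5,0,0,0,-79,0.5,0,0,0,-87,0.5])

```text
t: 7.7
tool_pos: [0.5484, -0.0115, 0.1803]
orientation: [[-0.162, 0.987, -0.0], [0.987, 0.162, 0.0], [0.0, -0.0, -1.0]]
ft_force: [0.3, 0.0, -3.0]
finger_gap: 0.059
finger_force: 55.4
```

send_rows(steps=[0,0,0,-8,0.5,0,0,0,-16,0.5,0,0,0,-24,0.5,0,0,0,-32,0.5,0,0,0,-40,0.5,0,0,0,-48,0.5,0,0,0,-56,0.5,0,0,0,-64,0.5,0,0,0,-72,0.5,0,0,0,-79,0.5,0,0,0,-85,0.5,0,0,0,-90,0.5,0,0,0,-92.5,0.5,0,0,0,-93,0.5,0,0,0,-93,0.5,0,0,0,-93,0.5,0,0,0,-93,0.5])

```text
t: 9.4
tool_pos: [0.5484, -0.0115, 0.1803]
orientation: [[-0.978, -0.207, 0.0], [-0.207, 0.978, -0.0], [-0.0, -0.0, -1.0]]
ft_force: [-0.2, -0.4, -3.2]
finger_gap: 0.0594
finger_force: 55.4
```

```bash
python3 - <<'E'
from look import *
for n in("scene","side"): can(n,T,T[2]-.0915)
E
```

```text
t 9.4 tcp [ 0.5484 -0.0115  0.1803] psi 102.0 q [  -5.    21.2   92.4   -0.    66.4 -107. ] gap 0.059414372381365925
scene 0.095 139 [ 0.5696 -0.0103  0.1895] ((558.5916748046875, -9.593925476074219), (34.4501838684082, 57.33043670654297), 12.039344787597656)
scene 0.112 35 [ 0.5544 -0.0143  0.2093] ((543.651611328125, -13.085628509521484), (34.813045501708984, 56.398094177246094), 13.180051803588867)
side 0.095 79 [ 0.5296 -0.0208  0.1896] ((545.2796630859375, -11.293766021728516), (48.29026794433594, 58.2322998046875), 15.38437271118164)
side 0.112 62 [ 0.5356 -0.0169  0.2084] ((540.9635009765625, -21.117355346679688), (28.864410400390625, 43.774208068847656), 21.82866096496582)
```

send_rows(steps=[0,0,0,0,0.5,0,0,0,0,0.5,0,0,0,0,0.5,0,0,0,0,0.5,0,0,0,0,0.5,0,0,0,0,0.5,0,0,0,0,0.5,0,0,0,0,0.5,0,0,1,0,0.5,0,0,3,0,0.5,0,0,5,0,0.5,0,0,6.5,0,0.5,0,0,7.3,0,0.5,0,0,7.7,0,0.5,0,0,8,0,0.5,0,0,8.2,0,0.5,0,0,8.3,0,0.5,0,0,8.4,0,0.5,0,0,8.4,0,0.5])

```text
t: 11.4
tool_pos: [0.5485, -0.0115, 0.0965]
orientation: [[-0.978, -0.208, 0.0], [-0.208, 0.978, -0.0], [-0.0, -0.0, -1.0]]
ft_force: [-0.0, 0.1, -2.7]
finger_gap: 0.0594
finger_force: 55.5
```

send_rows(steps=[0,0,0.05,0,0.5,0,0,0.1,0,0.5,0,0,0.15,0,0.5,0,0,0.15,0,0.5])

```text
t: 11.8
tool_pos: [0.5488, -0.0114, 0.0965]
orientation: [[-0.978, -0.208, 0.001], [-0.208, 0.978, -0.0], [-0.001, -0.0, -1.0]]
ft_force: [-7.3, 0.6, 16.9]
finger_gap: 0.0591
finger_force: 57.7
```

send_rows(steps=[0,0,-0.15,0,0.5,0,0,-0.15,0,-1,0,0,-0.15,0,-1,0,0,-0.15,0,-1,0,0,-0.15,0,-1,0,0,-0.15,0,-1,0,0,-0.15,0,-1,0,0,-0.15,0,-1,0,0,-0.15,0,-1,0,0,-1,0,-1,0,0,-3,0,-1,0,0,-6,0,-1,0,0,-9,0,-1,0,0,-11,0,-1,0,0,-11,8,-1,0,0,-11,16,-1,0,0,-11,24,-1,0,0,-11,32,-1,0,0,-11,40,-1,0,0,-11,48,-1])

```text
t: 13.8
tool_pos: [0.5484, -0.0115, 0.2055]
orientation: [[-0.806, 0.592, 0.001], [0.592, 0.806, -0.0], [-0.0, 0.0, -1.0]]
ft_force: [-0.9, -0.5, 0.2]
finger_gap: 0.0854
finger_force: 0.0
```

send_rows(steps=[0,0,0,8,-1,0,0,0,16,-1,0,0,0,24,-1,0,0,0,32,-1,0,0,0,38,-1,0,0,0,42,-1,0,0,0,42,-1,0,0,0,42,-1])

```text
t: 14.6
tool_pos: [0.5484, -0.0115, 0.2052]
orientation: [[-0.21, 0.978, 0.0], [0.978, 0.21, -0.0], [-0.0, 0.0, -1.0]]
ft_force: [-0.7, 0.5, -0.8]
finger_gap: 0.0856
finger_force: 0.0
```

```bash
python3 - <<'E'
from look import *
p,W=pts("wrist");cv2.imwrite("pics/w2.png",p[:,:,::-1])
for a,b in((.100,.108),(.117,.13)):
    q=W[(W[...,2]>a)&(W[...,2]<b)&(np.hypot(W[...,0]-.548,W[...,1]+.011)<.06)]
    r=cv2.minAreaRect((q[:,:2]*1000).astype(np.float32)); print(a,len(q),r)
    d=np.array(r[0])/1000-T[:2];print("tool mm",d@R[:2,0]*1000,d@R[:2,1]*1000)
m=(W[...,2]<.012)&(p.astype(int).sum(-1)<150)&(np.hypot(W[...,0]-.55,W[...,1]+.011)<.045)
print("ring",m.sum(),cv2.minAreaRect((W[m][:,:2]*1000).astype(np.float32)))
E
```

```text
t 14.6 tcp [ 0.5484 -0.0115  0.2052] psi 12.1 q [ -5.   19.7  90.9   0.   69.4 -17.2] gap 0.08555299349224474
0.1 2024 ((547.8677368164062, -12.090091705322266), (49.952613830566406, 60.688270568847656), 11.634318351745605)
tool mm -0.4886893526744458 -0.6732101170229787
0.117 911 ((539.8430786132812, -13.0126953125), (33.911399841308594, 15.709622383117676), 11.777336120605469)
tool mm 0.29504462420537586 -8.712618685629124
ring 51 ((542.7354125976562, 18.279861450195312), (44.48306655883789, 1.9147533178329468), 11.657004356384277)
```

View pics/w2.png

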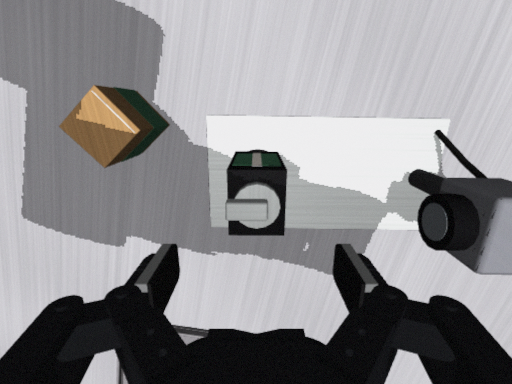

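The canister stands upright on the plate at (257,195), its spout pointing left, away from the camera head at (470,220). Closing along the plate is clear, so I go down.

send_rows(steps=[0,0,3,0,-1,0,0,6,0,-1,0,0,8.5,0,-1,0,0,10,0,-1,0,0,10.9,0,-1,0,0,10.9,0,-1,0,0,10.9,0,0.7,0,0,10.9,0,0.7,0,0,10.9,0,0.7,0,0,10.9,0,0.7,0,0,10.9,0,0.7,0,0,10.9,0,0.7,0,0,10.9,0,0.7,0,0,10.9,0,0.7,0,0,10.9,0,0.7])

```text
t: 16.15
tool_pos: [0.549, -0.0115, 0.0969]
orientation: [[-0.208, 0.978, 0.002], [0.978, 0.208, -0.0], [-0.001, 0.002, -1.0]]
ft_force: [-0.3, -0.7, 6.5]
finger_gap: 0.0489
finger_force: 53.7
```

send_rows(steps=[0,0,-1,0,0.7,0,0,-3,0,0.7,0,0,-5.5,0,0.7,0,0,-7.5,0,0.7,0,0,-8.5,3,0.7,0,0,-8.5,8,0.7,0,0,-8.5,15,0.7,0,0,-8.5,23,0.7,0,0,-8.5,31,0.7,0,0,-8.5,39,0.7,0,0,-8.5,47,0.7,0,0,-8.5,55,0.7,0,0,-8.5,63,0.7,0,0,-8.5,71,0.7,0,0,-8.5,78,0.7,0,0,-8.5,84,0.7,0,0,-8.5,88,0.7,0,0,-8.5,90,0.7,0,0,-8.5,90,0.7,0,0,-8.5,90,0.7])

```text
t: 18.15
tool_pos: [0.5483, -0.0114, 0.1811]
orientation: [[0.978, 0.209, 0.0], [0.209, -0.978, 0.0], [0.0, -0.0, -1.0]]
ft_force: [0.3, 0.3, -3.1]
finger_gap: 0.0486
finger_force: 52.6
```

```bash
python3 - <<'E'
from look import *
a=[]
for n in("scene","side"):
    p,W=can(n,T,T[2]-.0915); a.append(cv2.resize(p[120:300,180:400],(400,330)))
cv2.imwrite("pics/s2.png",np.hstack(a)[:,:,::-1])
E
```

```text
t 18.15 tcp [ 0.5483 -0.0114  0.1811] psi -77.9 q [-5.  21.2 92.3  0.  66.5 72.9] gap 0.0486137025368802
scene 0.095 165 [ 0.571  -0.0091  0.1898] ((554.1417846679688, -11.470436096191406), (59.480628967285156, 56.09144592285156), 22.57819938659668)
scene 0.112 60 [0.5541 0.0022 0.2092] ((551.363525390625, -10.685270309448242), (20.200881958007812, 57.221397399902344), 12.452276229858398)
side 0.095 92 [ 0.5274 -0.0193  0.19  ] ((533.7987060546875, -14.13983154296875), (50.36766815185547, 52.71738052368164), 40.04610061645508)
side 0.112 59 [ 0.5421 -0.0013  0.2091] ((545.0300903320312, -11.712059020996094), (20.066295623779297, 56.73541259765625), 15.662120819091797)
```

View pics/s2.png

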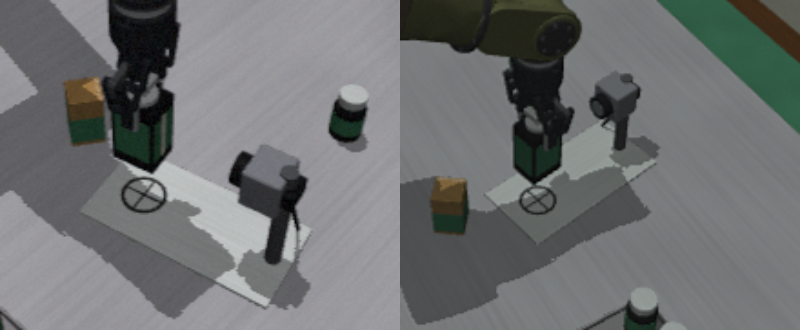

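The left side with the white strip (left crop (163,130)) faces the lens, over the ring. I hold it, then turn it half a turn.

send_rows(steps=[0,0,0,0,0.7,0,0,0,0,0.7,0,0,0,0,0.7,0,0,0,0,0.7,0,0,0,0,0.7,0,0,0,0,0.7,0,0,0,0,0.7,0,0,0,0,0.7,0,0,0,-3,0.7,0,0,0,-8,0.7,0,0,0,-15,0.7,0,0,0,-23,0.7,0,0,0,-31,0.7,0,0,0,-39,0.7,0,0,0,-47,0.7,0,0,0,-55,0.7,0,0,0,-63,0.7,0,0,0,-71,0.7,0,0,0,-79,0.7,0,0,0,-87,0.7])

```text
t: 20.25
tool_pos: [0.5484, -0.0115, 0.1808]
orientation: [[-0.162, 0.987, -0.0], [0.987, 0.162, -0.0], [0.0, -0.0, -1.0]]
ft_force: [0.1, -0.1, -3.4]
finger_gap: 0.0495
finger_force: 53.0
```

send_rows(steps=[0,0,0,-8,0.7,0,0,0,-16,0.7,0,0,0,-24,0.7,0,0,0,-32,0.7,0,0,0,-40,0.7,0,0,0,-48,0.7,0,0,0,-56,0.7,0,0,0,-64,0.7,0,0,0,-72,0.7,0,0,0,-79,0.7,0,0,0,-85,0.7,0,0,0,-90,0.7,0,0,0,-92.5,0.7,0,0,0,-93,0.7,0,0,0,-93,0.7,0,0,0,-93,0.7,0,0,0,-93,0.7,0,0,0,-93,0.7,0,0,0,-93,0.7,0,0,0,-93,0.7])

```text
t: 22.25
tool_pos: [0.5484, -0.0115, 0.1808]
orientation: [[-0.978, -0.208, 0.0], [-0.208, 0.978, -0.0], [-0.0, -0.0, -1.0]]
ft_force: [0.8, 0.9, -3.2]
finger_gap: 0.0498
finger_force: 53.0
```

send_rows(steps=[0,0,0,0,0.7,0,0,0,0,0.7,0,0,0,0,0.7,0,0,0,0,0.7,0,0,0,0,0.7,0,0,0,0,0.7])

```text
t: 22.85
tool_pos: [0.5484, -0.0115, 0.1808]
orientation: [[-0.978, -0.208, -0.0], [-0.208, 0.978, 0.0], [0.0, 0.0, -1.0]]
ft_force: [0.1, 0.4, -2.3]
finger_gap: 0.0491
finger_force: 53.0
```

```bash
python3 - <<'E'
from look import *
for n in("scene","side"): can(n,T,T[2]-.0915)
L=np.load("pics/scene.npz")
W=L["W"]; m=np.zeros(W.shape[:2],bool); m[245:352,80:200]=1; W=W[m]
for z0,z1 in((.008,.018),(.065,.09)):
    q=W[(W[:,2]>z0)&(W[:,2]<z1)]
    if z0>.05:
        _,l,c=cv2.kmeans(q[:,:2].astype(np.float32),2,None,(3,50,1e-5),5,cv2.KMEANS_PP_CENTERS)
        print("jars",c)
c,t=np.array([.5028,-.3363]),np.array([-.04,0])
a=np.radians(1.9);g=c+[t[0]*np.cos(a),t[0]*np.sin(a)]
d=g-T[:2];print("target",g,"tool cm",d@R[:2,0]*100,d@R[:2,1]*100)
E
```

```text
t 22.85 tcp [ 0.5484 -0.0115  0.1808] psi 102.0 q [  -5.    21.2   92.3    0.    66.5 -107. ] gap 0.04905552528189447
scene 0.095 160 [ 0.5714 -0.0116  0.1894] ((549.4996948242188, -11.265022277832031), (61.16826629638672, 53.642578125), 12.784197807312012)
scene 0.112 53 [ 0.555  -0.0101  0.2075] ((551.5948486328125, -11.009435653686523), (20.094552993774414, 57.42593002319336), 12.009638786315918)
side 0.095 98 [ 0.5264 -0.0207  0.1899] ((532.2124633789062, -15.528587341308594), (48.3635139465332, 57.60162353515625), 41.597808837890625)
side 0.112 46 [ 0.5429 -0.0126  0.2076] ((546.0633544921875, -12.082178115844727), (22.32171058654785, 56.54829025268555), 12.487988471984863)
jars [[ 0.56795055 -0.3005402 ]
 [ 0.57236457 -0.36863685]]
target [ 0.46282199 -0.33762621] tool cm 15.15337652053754 -30.12467821791096
```

send_rows(steps=[0,0,-1,1,0.7,0.4,-0.8,-2,2,0.7,1.2,-2.4,-2,4,0.7,2.3,-4.6,-2,6,0.7,3.5,-7,-2,8,0.7,4.8,-9.5,-2,10,0.7,6.1,-12.1,-2,11,0.7,7.4,-14.7,-2,12,0.7,8.7,-17.3,-2,12,0.7,10,-19.9,-2,12,0.7,11.2,-22.3,-2,12,0.7,12.3,-24.5,-2,12,0.7,13.2,-26.3,-2,12,0.7,14,-27.8,-2,12,0.7,14.6,-29,-2,12,0.7,15,-29.8,-2,12,0.7,15.1,-30.1,-2,12,0.7,15.1,-30.1,-2,12,0.7,15.1,-30.1,-2,12,0.7])

```text
t: 24.85
tool_pos: [0.4635, -0.3368, 0.2008]
orientation: [[-1.0, -0.001, -0.0], [-0.001, 1.0, 0.0], [0.0, 0.0, -1.0]]
ft_force: [-0.4, -0.1, -3.6]
finger_gap: 0.0493
finger_force: 52.8
```

```bash
python3 - <<'E'
from look import *
p,W=pts("scene"); cv2.imwrite("pics/s3.png",p[:,:,::-1])
for n in("wrist","side"):
    p,W=pts(n)
    if n=="wrist": cv2.imwrite("pics/w3.png",p[:,:,::-1])
    m=(W[...,2]>.009)&(W[...,2]<.018)&(abs(W[...,0]-.503)<.12)&(abs(W[...,1]+.336)<.09)
    q=W[m];print(n,len(q),np.percentile(q,[1,99],axis=0).round(4),cv2.minAreaRect((q[:,:2]*1000).astype(np.float32)))
E
```

```text
t 24.85 tcp [ 0.4635 -0.3368  0.2008] psi 90.0 q [ -39.7   22.9   87.1    0.    70.  -129.7] gap 0.04929520066080595
wrist 1493 [[ 0.4    -0.4149  0.0094]
 [ 0.5393 -0.2633  0.0169]] ((474.2791748046875, -338.9841003417969), (145.6752471923828, 150.2797088623047), 1.8151628971099854)
side 503 [[ 0.3999 -0.4141  0.009 ]
 [ 0.6022 -0.264   0.0177]] ((500.73931884765625, -333.14532470703125), (202.1208953857422, 174.3375244140625), 2.6646077632904053)
```

View pics/w3.png

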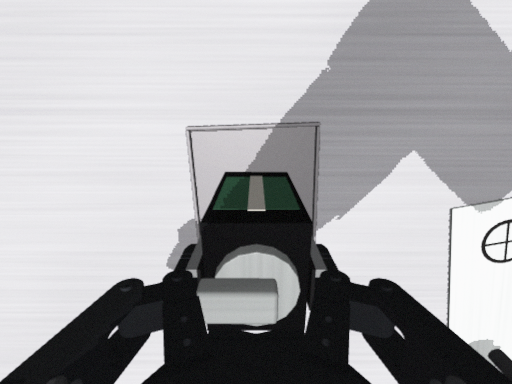

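The canister at (256,280) hangs inside the tray's free end, whose rim shows at (190–320,125). I lower it gently.

send_rows(steps=[0,0,1,0,0.7,0,0,3,0,0.7,0,0,5.5,0,0.7,0,0,7.5,0,0.7,0,0,8.8,0,0.7,0,0,9.5,0,0.7,0,0,9.9,0,0.7,0,0,10.2,0,0.7,0,0,10.35,0,0.7,0,0,10.45,0,0.7,0,0,10.45,0,0.7])

```text
t: 26.1
tool_pos: [0.4634, -0.3374, 0.0966]
orientation: [[-1.0, -0.0, 0.0], [-0.0, 1.0, -0.0], [-0.0, -0.0, -1.0]]
ft_force: [-0.5, 0.4, -2.5]
finger_gap: 0.0499
finger_force: 52.8
```

send_rows(steps=[0,0,0.05,0,0.7,0,0,0.1,0,0.7,0,0,0.1,0,0.7])

```text
t: 26.4
tool_pos: [0.4635, -0.3374, 0.0959]
orientation: [[-1.0, 0.0, 0.001], [0.0, 1.0, -0.0], [-0.001, -0.0, -1.0]]
ft_force: [-1.8, 1.7, 5.6]
finger_gap: 0.0497
finger_force: 53.6
```

Contact. I release it and rise straight up.

send_rows(steps=[0,0,0,0,-1,0,0,0,0,-1,0,0,0,0,-1,0,0,0,0,-1,0,0,0,0,-1,0,0,0,0,-1,0,0,0,0,-1,0,0,-1,0,-1,0,0,-3,0,-1,0,0,-6,0,-1,0,0,-9,0,-1,0,0,-12,0,-1,0,0,-15,0,-1,0,0,-15,0,-1,0,0,-15,0,-1,0,0,-15,0,-1])

```text
t: 28.0
tool_pos: [0.463, -0.3371, 0.2445]
orientation: [[-1.0, 0.0, -0.001], [-0.0, 1.0, 0.001], [0.001, 0.001, -1.0]]
ft_force: [-0.2, -0.8, -0.5]
finger_gap: 0.0854
finger_force: 0.0
```

```bash
python3 - <<'E'
from look import *
p,W=pts("wrist")
for a,b in((.099,.107),(.116,.13)):
    q=W[(W[...,2]>a)&(W[...,2]<b)&(np.hypot(W[...,0]-.463,W[...,1]+.337)<.05)]
    print(a,len(q),np.percentile(q[:,2],[2,50,98]).round(4),cv2.minAreaRect((q[:,:2]*1000).astype(np.float32)))
p,_=pts("scene");cv2.imwrite("pics/s4.png",p[:,:,::-1])
E
```

```text
t 28.0 tcp [ 0.463  -0.3371  0.2445] psi 90.0 q [ -39.7   20.7   84.1   -0.    75.3 -129.7] gap 0.0853512691626376
0.099 1532 [0.1029 0.1054 0.1067] ((462.88775634765625, -338.196533203125), (49.901702880859375, 60.76597213745117), 89.87149810791016)
0.116 667 [0.1166 0.1251 0.1266] ((462.5362243652344, -346.0519714355469), (33.19244384765625, 16.0567684173584), 89.32503509521484)
```

View pics/s4.png

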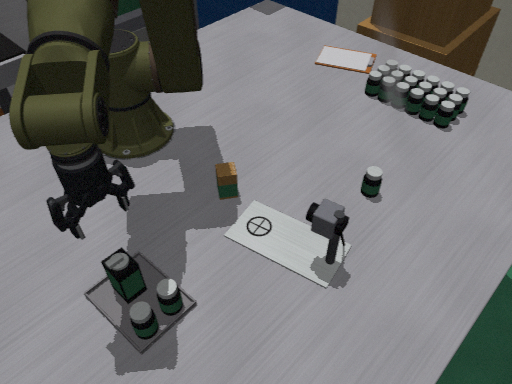

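The canister stands upright in the tray's free end at (125,275). The jars at (143,320), (168,297) and (372,181) and the carton at (227,182) have not moved. The gripper is clear, so I hand the job in.

```bash
python3 -c "
from rig import robot
print(robot.finish_job())"
```

```text
the job is handed in; nothing more can be done
None
```

The job is handed in after about 28 s of robot time: front, back, left and right were each shown to the lens in that order, and the canister stands upright and released in the tray's free end, with the jars and carton not moved; the hand-in returned no verdict.

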